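# Air the specimen drying box by its lever and let the lid down softly

## Task

Air the specimen drying box that has the blue lid: with the fingertips press its front lever all the way down so that the lid stands fully open, keep it fully open for three seconds, then let the lever up slowly so that the lid comes down over two seconds or more and closes without a slam, and back away. Nothing is to be picked up and the lids are not to be touched; the box with the grey lid stays shut, and the specimens, the steel block and the jar stay where they are.

Things in the scene. Friction and masses are not known exactly. Their poses are not given: they have to be found in the camera images.
- blue_box: white drying box for polished specimens, 100 (x) by 130 (y) by 71 mm tall with its blue-framed clear lid, fixed to the worktop; origin at the centre of its underside, z up, x from the lever side to the hinge side (the lever points to -x, the robot), y along the hinge. Two compartments, each with one specimen.
- blue_lever (a joint): lever of the blue-lidded box, rad: 0 at rest, grows as its pad is pressed down, stop at 0.35. Axis parallel to the box's y, 58 mm in front (-x) of the box's origin and 50 mm above the worktop. A spring and the lid's weight push it back up by themselves: it takes about 5 to 7 N on the pad all the way down, then the stop is hard.
- blue_lid (a joint): lid of the blue-lidded box, rad: 0 closed, 1.12 fully open. Hinge along the far (+x) rim. A rod inside the box ties it to the lever: lid = 3.2 x lever at all times, so 1 mm at the pad is 0.04 rad of lid. It falls shut with a slam if the lever is let go.
- blue_pad (a point): middle of the top of the black ribbed pad (46 x 80 mm) on the blue-lidded box's lever plate, 90 mm wide, which reaches 25 mm farther towards the robot. 80 mm from the lever's axis, 137 mm in front (-x) of the box's origin; 69 mm above the worktop at rest, 41 mm fully down (28 mm straight down, within 2 mm). The plate slopes up towards the robot by 0.175 rad at rest, down as much when fully pressed.
- grey_box: white drying box for polished specimens, 100 (x) by 130 (y) by 71 mm tall with its grey-framed clear lid, fixed to the worktop; origin at the centre of its underside, z up, x from the lever side to the hinge side (the lever points to -x, the robot), y along the hinge. Two compartments, each with one specimen.
- grey_lever (a joint): lever of the grey-lidded box, rad: 0 at rest, grows as its pad is pressed down, stop at 0.35. Axis parallel to the box's y, 58 mm in front (-x) of the box's origin and 50 mm above the worktop. A spring and the lid's weight push it back up by themselves: it takes about 5 to 7 N on the pad all the way down, then the stop is hard.
- grey_lid (a joint): lid of the grey-lidded box, rad: 0 closed, 1.12 fully open. Hinge along the far (+x) rim. A rod inside the box ties it to the lever: lid = 3.2 x lever at all times, so 1 mm at the pad is 0.04 rad of lid. It falls shut with a slam if the lever is let go.
- grey_pad (a point): middle of the top of the black ribbed pad (46 x 80 mm) on the grey-lidded box's lever plate, 90 mm wide, which reaches 25 mm farther towards the robot. 80 mm from the lever's axis, 137 mm in front (-x) of the box's origin; 69 mm above the worktop at rest, 41 mm fully down (28 mm straight down, within 2 mm). The plate slopes up towards the robot by 0.175 rad at rest, down as much when fully pressed.
- blue_specimen_0: round resin-mounted specimen, 30 mm across, 16 mm tall, black, lying loose in the +y compartment of the blue-lidded box; origin at the centre of its underside, z up.
- blue_specimen_1: round resin-mounted specimen, 30 mm across, 19 mm tall, green, lying loose in the -y compartment of the blue-lidded box; origin at the centre of its underside, z up.
- grey_specimen_0: round resin-mounted specimen, 40 mm across, 21 mm tall, black, lying loose in the +y compartment of the grey-lidded box; origin at the centre of its underside, z up.
- grey_specimen_1: round resin-mounted specimen, 30 mm across, 18 mm tall, black, lying loose in the -y compartment of the grey-lidded box; origin at the centre of its underside, z up.
- red_specimen: loose red round resin-mounted specimen, 30 mm across, 13 mm tall, on the worktop between the boxes; origin at the centre of its underside.
- test_block: loose round steel hardness block, 55 mm across, 11 mm tall, on the worktop between the boxes; origin at the centre of its underside.
- yellow_jar: loose clear sample jar with a yellow lid, 38 mm across, 48 mm tall, on the right of the boxes; origin at the centre of its underside.

How it is judged (in metres and radians):
On the way, in this order (a step that is already met when the one before it is completed fails the run):
1. the blue lid stands fully open (within 0.12 rad) for 2.5 s (value of joint blue_lid above 1 rad), for 2.5 s.
2. the blue lid is closed again (value of joint blue_lid below 0.04 rad), for 0.2 s.
At the end, for the whole second after the job is handed in: both lids closed (within 0.04 rad), the blue box's lever back up (within 0.02 rad), all loose things at rest within 20 mm of where they stood (value of joint each of blue_lid, grey_lid below 0.04 rad and value of joint blue_lever below 0.02 rad and not (distance of any of blue_specimen_0, blue_specimen_1, grey_specimen_0, grey_specimen_1, red_specimen, test_block, yellow_jar from where it was at the start of the episode above 0.02 m) and linear speed of each of blue_specimen_0, blue_specimen_1, grey_specimen_0, grey_specimen_1, red_specimen, test_block, yellow_jar below 0.02 m/s); the robot touches nothing.
It fails at once if the blue lid comes down faster than 2 rad/s: it slams (velocity of joint blue_lid below -2 rad/s).
It fails at once if a lid is touched by the robot (contact force between any of the fingers, the arm and blue_lid above 0.5 N or contact force between any of the fingers, the arm and grey_lid above 0.5 N).
It fails at once if the grey-lidded box is opened by more than 0.15 rad (value of joint grey_lid above 0.15 rad).
It fails at once if a specimen, the block or the jar is moved more than 20 mm or picked up (distance of any of blue_specimen_0, blue_specimen_1, grey_specimen_0, grey_specimen_1, red_specimen, test_block, yellow_jar from where it was at the start of the episode above 0.02 m).
It also fails if it takes over 45 s, if anything falls off the work surface, if the arm or the gripper's body presses on something with over 40 N, if the wrist force passes 120 N, or if a joint passes its speed limit or range.

## Robot

A 6-joint arm with a two-finger parallel gripper is mounted at the origin on a cart in front of the work surface, level with it; the furniture and walls round the work are solid. World frame = base frame: x ahead of the robot, y to its left, z up, the work surface at z = 0. Lengths are in mm, angles in rad, forces in N, time in s.
With the tool pointing down it reaches from about 325 to 850 mm from the base axis. Payload 4.4 kg.
Tool frame: the origin (TCP) lies at the very end of the fingers, on their centre line; the grasp point (between the pads) lies ctrl.pinch_z behind it (ctrl.pinch_z is the distance from the TCP to the grasp point, in mm); y points along the fingers, x is the direction in which the jaws open and shut, and the axes are right-handed (so a half turn about y gives the same grasp; the last joint's range is limited). The gripper opens to 94 mm and grips with 3 to 60 N. Pads are 16 mm wide; open, the fingers measure 119 mm over their backs; the gripper's body (75 mm by 177 mm) begins 78 mm behind the grasp point.
Start: joints at [1.145, 0.207, 1.542, -0, 1.393, -0.15], TCP at [156.038, 553.425, 205.447] pointing down, gripper open.
Joint ranges: [-2.73, 2.73], [-0.86, 2.22], [0.23, 2.46], [-1.11, 4.25], [0.08, 2.63], [-2.82, 2.82]. Speed limits (rad/s): [2.79, 2.79, 3.14, 3.14, 3.14, 3.14].

## Interface

Orientations are given as [roll, pitch, yaw] about the fixed x, y, z axes, in that order (R = Rz(yaw) Ry(pitch) Rx(roll)).
In Python, from plant import ctrl gives the robot as it stands. The module is installed in compiled form; this text tells all that it offers. Calls block until the motion is done:
- ctrl.move_ptp(position, orientation): joint-space move of the TCP to a pose.
- ctrl.move_straight(position, rot=None, velocity=150, threshold=None): straight line of the TCP; rot=None keeps the orientation; velocity is the mean speed in mm/s. With threshold (N) it stops when the force on the tool has changed by that much, and returns True; else False.
- ctrl.move_joints(angles): joint-space move.
- ctrl.move_gripper(opening): finger opening in mm; the grip force is fixed at half the most; returns when the fingers have stopped.
- ctrl.sleep(seconds).
- ctrl.ik(position, orientation): joint angles nearest the present ones, or None.
- ctrl.observe(): the state.
- ctrl.camera(name): name is "scene" or "top"; returns the picture (400x640x3 uint8, red, green, blue); there is no depth.
- ctrl.camera_info(name): a dict with "intrinsics" (3x3 intrinsics, pixels), "k1" (the pictures are not rectified: a ray, as slopes to the right and down, at radius r is drawn at 1 + k1 r^2 times it, then the intrinsics apply), "R" (3x3) and "t" (3): a world point X has camera coordinates R X + t. Camera axes: x right, y down, z forward; pixel columns grow to the right and rows downward; lengths in mm; the calibration is good to about 2 mm. A picture is of the moment at which its call begins. camera_info takes no time and is no camera call.
A pose or a line that the arm cannot do raises ctrl.PlanningError and nothing moves.
- ctrl.finish_job(): hands the job in, once; it reports no verdict.
The state is a dict: "t": time; "joint_pos": joint angles; "joint_vel": joint speeds; "joint_torque": joint torques, N m; "eef_pos": TCP position; "eef_rot": TCP orientation; "wrist_force": force on the tool from outside, world axes, zero at the start; "ft_torque": the same for the moment, N m; "opening": finger opening in mm.
Only numpy, scipy, OpenCV 4.12 (cv2) and the standard library are available. Lean on these libraries where they do the work, as an engineer would, in place of code of your own. Each camera call takes 0.05 s, during which the arm holds its last target. There are 200 camera calls.

## Working session

There is one attempt and no reset: what is moved stays moved. The work goes in short steps, each a Python script; the robot and the scene stay as the last script left them, time stands still between calls to the robot, and variables do not carry over. Pictures are saved under pics/ and viewed, about 8 in all and at most 12, crops included, and the job is handed in when it is done.

```bash
mkdir -p pics; python3 - <<'E'
from plant import ctrl
import cv2
for n in("scene","top"):
    cv2.imwrite(f"pics/{n}0.png",ctrl.camera(n)[:,:,::-1]); i=ctrl.camera_info(n); print(n,i)
o=ctrl.observe();print(o,ctrl.pinch_z)
E
```

```text
scene {'intrinsics': array([[411.278556  ,   0.        , 325.59541552],
       [  0.        , 411.278556  , 208.01894757],
       [  0.        ,   0.        ,   1.        ]]), 'k1': -0.0014353809997717966, 'R': array([[ 0.74981398, -0.66132969, -0.0205435 ],
       [-0.48106867, -0.52359176, -0.70315333],
       [ 0.45425977,  0.53711703, -0.71074142]]), 't': array([-460.42684466,  300.53361735,  835.76676862])}
top {'intrinsics': array([[363.66372197,   0.        , 321.22954559],
       [  0.        , 363.66372197, 204.66579288],
       [  0.        ,   0.        ,   1.        ]]), 'k1': -0.03617938828922848, 'R': array([[ 0.01297293, -0.99989726, -0.00609738],
       [-0.98266544, -0.01162109, -0.18502319],
       [ 0.18493332,  0.00839198, -0.98271524]]), 't': array([ -93.00607998,  564.43996209, 1114.61975641])}
{'t': 0.1, 'joint_pos': array([ 1.14552522e+00,  2.07335016e-01,  1.54281109e+00, -3.76868701e-05,
        1.39346571e+00, -1.50475329e-01]), 'joint_vel': array([ 0.0008366 , -0.0017317 , -0.0024093 , -0.00195843, -0.00075695,
       -0.00111239]), 'joint_torque': array([-1.26821480e-03, -3.71868646e+01, -2.82291287e+01,  6.99311541e-02,
        3.12923058e-02, -2.41416257e-05]), 'eef_pos': array([155.7343373 , 552.75750032, 204.40677548]), 'eef_rot': array([-1.5705303,  0.0020019,  1.2960075]), 'wrist_force': array([ 0.92383781, -0.28898596,  1.34236852]), 'ft_torque': array([ 0.02477776, -0.00097933,  0.06214519]), 'opening': 93.8728558482107} 18.8
```

View pics/scene0.png

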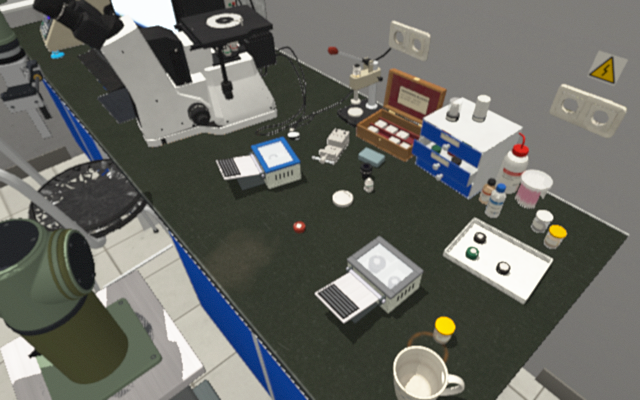

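View pics/top0.png

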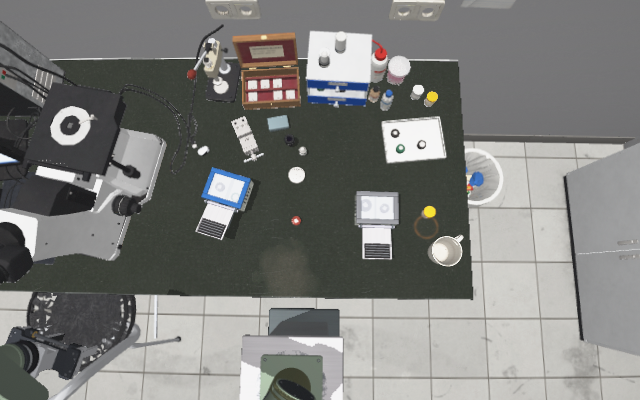

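The scene view shows the blue-lidded box at about (265,165) with its pad at (238,167). In the top view the box is at (228,188) and the pad at (213,220), with the box yawed. I'll enlarge both.

```bash
python3 - <<'E'
import cv2,numpy as np
a=cv2.imread("pics/scene0.png")[125:200,205:315]; b=cv2.imread("pics/top0.png")[160:245,185:265]
a=cv2.resize(a,None,fx=7,fy=7,interpolation=cv2.INTER_CUBIC); b=cv2.resize(b,None,fx=7,fy=7,interpolation=cv2.INTER_CUBIC)
cv2.imwrite("pics/s1.png",a); cv2.imwrite("pics/t1.png",b)
E
cat > h.py <<'E'
from plant import ctrl
import numpy as np, cv2
def cam(n):
    i=ctrl.camera_info(n); return i["intrinsics"],i["k1"],i["R"],i["t"]
def proj(n,X):
    K,k,R,t=cam(n); return cv2.projectPoints(np.array(X,float).reshape(-1,3),cv2.Rodrigues(R)[0],t,K,np.array([k,0,0,0.]))[0].reshape(-1,2)
def ray(n,uv):
    K,k,R,t=cam(n); p=cv2.undistortPoints(np.array([[uv]],float),K,np.array([k,0,0,0.])).ravel()
    return -R.T@t, R.T@np.r_[p,1]
def atz(n,uv,z):
    c,d=ray(n,uv); return c+d*(z-c[2])/d[2]
E
python3 -c "
from h import *
print(proj('top',[[156,553,204]]),proj('scene',[[156,553,204]]))
for uv in [(217,214),(228,188)]: print(atz('top',uv,69))
"
```

```text
[[ 79.13545545 342.36914833]] [[ 48.65897594 127.46372899]]
[528.49117743 243.07089302  69.        ]
[613.20904757 213.18029014  69.        ]
```

View pics/s1.png

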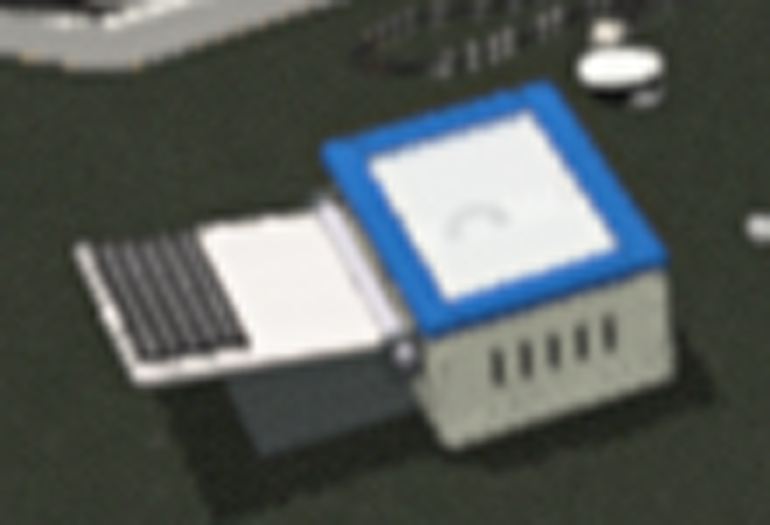

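View pics/t1.png

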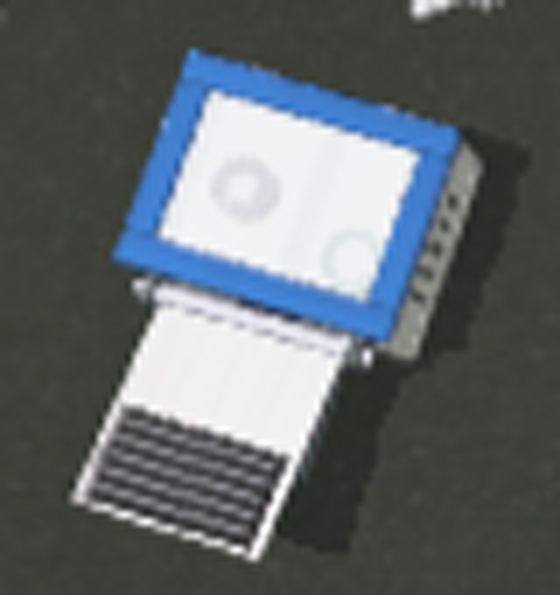

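Scene crop: lid corners (322,148), (425,335), (668,255), (548,82) and pad corners (92,248), (148,360), (248,347), (195,232). Top crop: lid corners (115,258), (388,340), (462,130), (192,48) and pad corners (88,500), (250,548), (290,460), (125,408). Next I'll triangulate them and fit the box pose.

```bash
cat > fit.py <<'E'
from h import *
from scipy.optimize import least_squares
S=np.array([(322,148),(425,335),(668,255),(548,82),(92,248),(148,360),(248,347),(195,232)])/7-.43+[205,125]
T=np.array([(115,258),(388,340),(462,130),(192,48),(88,500),(250,548),(290,460),(125,408)])/7-.43+[185,160]
names="lidNL lidNR lidFR lidFL padNL padNR padFR padFL".split()
for n,s,t in zip(names,S,T):
    f=lambda X:np.r_[proj('scene',X)[0]-s,proj('top',X)[0]-t]
    r=least_squares(f,[580,220,60],x_scale=100); print(n,r.x.round(1),"res px",r.fun.round(2))
c,s_=np.cos(.175),np.sin(.175)
def model(p):
    x,y,w,dz=p
    L=[[-50,65,71],[-50,-65,71],[50,-65,71],[50,65,71]]
    P=[[-137+a*c,b,69-a*s_] for a,b in((-23,40),(-23,-40),(23,-40),(23,40))]
    A=np.array(L+P,float); R=np.array([[np.cos(w),-np.sin(w)],[np.sin(w),np.cos(w)]])
    A[:,:2]=A[:,:2]@R.T+[x,y]; A[:,2]+=dz; return A
f=lambda p:np.r_[(proj('scene',model(p))-S).ravel(),(proj('top',model(p))-T).ravel()]
r=least_squares(f,[613,213,-.3,0],x_scale=[100,100,.1,10]); x,y,w,dz=r.x
print(r.x,np.abs(r.fun).max(),np.sqrt((r.fun**2).mean()))
pad=np.array([x-137*np.cos(w),y-137*np.sin(w)]);print("pad",pad, "pad dir angle",np.arctan2(pad[1],pad[0]))
E
python3 fit.py
```

```text
lidNL [584.9 299.5  66.2] res px [ 0.12 -0.03 -0.06  0.12]
lidNR [548.  172.8  63.5] res px [ 0.34 -0.08 -0.19  0.36]
lidFR [646.4 142.9  67.3] res px [ 0.17 -0.04 -0.1   0.17]
lidFL [684.  271.3  66.6] res px [ 0.36 -0.08 -0.2   0.34]
padNL [474.2 301.2  71.5] res px [-0.24  0.05  0.12 -0.25]
padNR [454.1 226.8  70.8] res px [-0.33  0.07  0.17 -0.36]
padFR [492.5 214.2  63.5] res px [ 0.34 -0.07 -0.18  0.36]
padFL [515.9 290.7  63.6] res px [ 0.14 -0.03 -0.07  0.15]
[ 6.15663374e+02  2.20709705e+02 -2.84110635e-01 -3.31957154e+00] 1.3946718696275013 0.5757574620262121
pad [484.15552234 259.11133211] pad dir angle 0.49139551288670436
```

Fit: blue pad at about (484,259), z ≈ 67 to 69, box yaw −0.284, residuals under 1.4 px. The jaw axis goes along the box's y, which is nearly the present yaw and keeps the gripper body clear of the rising lid. With the fingers closed I'll approach and feel for the pad.

```bash
python3 - <<'E'
from h import *
rot=[-np.pi/2,0,np.pi/2-.284]
ctrl.move_gripper(0)
ctrl.move_straight([484,259,170],rot,velocity=150)
ctrl.move_straight([484,259,85],rot,velocity=60)
cv2.imwrite("pics/s2.png",cv2.resize(ctrl.camera("scene")[80:210,170:330,::-1],None,fx=5,fy=4.5*5/4.5,interpolation=cv2.INTER_CUBIC)[:600])
o=ctrl.observe();print(o["t"],o["eef_pos"],o["eef_rot"],o["wrist_force"],o["opening"])
print(proj("scene",o["eef_pos"]))
E
```

```text
6.2333 [484.3677131  259.13815545  85.47750739] [-1.57157572e+00 -5.20547879e-04  1.28682407e+00] [-0.07960275  0.04890168 -0.39760964] 0.6737250529429933
[[227.56643307 161.51327565]]
```

View pics/s2.png

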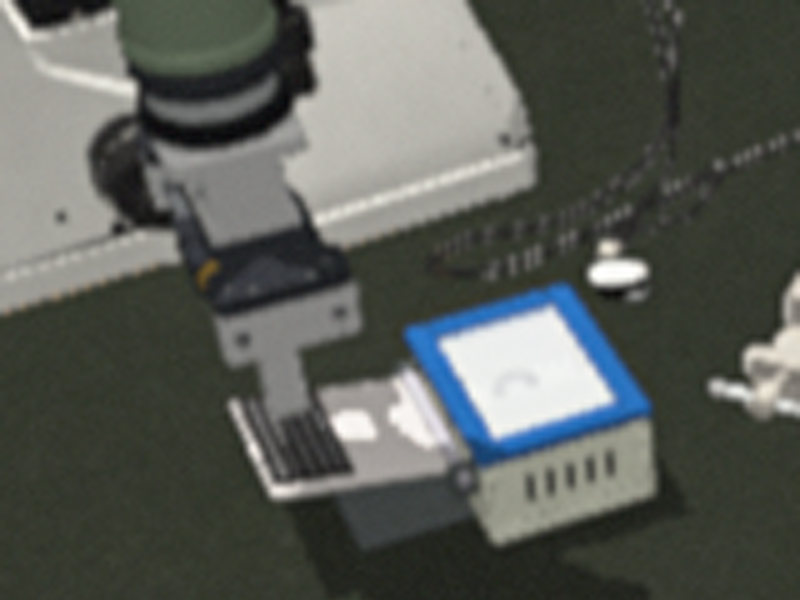

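The closed fingertips at crop (290,415) stand just above the middle of the ribbed pad, clear of the lid. Now I'll touch the pad and press to the stop.

```bash
python3 - <<'E'
from h import *
def st(m):
    o=ctrl.observe();print(m,round(o["t"],2),o["eef_pos"].round(2),o["wrist_force"].round(2));return o
print(ctrl.move_straight([484,259,60],velocity=12,threshold=2.5)); o=st("touch"); z0=o["eef_pos"][2]
print(ctrl.move_straight([484,259,z0-34],velocity=12,threshold=14)); st("down")
ctrl.sleep(.3); st("hold")
cv2.imwrite("pics/s3.png",cv2.resize(ctrl.camera("scene")[90:210,190:330,::-1],None,fx=5,fy=5,interpolation=cv2.INTER_CUBIC))
E
```

```text
True
touch 7.45 [483.9  259.01  70.78] [0.1  0.14 5.98]
True
down 9.57 [482.06 259.58  42.67] [-3.15 -0.25  7.77]
hold 9.88 [482.01 259.59  42.65] [-2.41 -0.74  7.43]
```

View pics/s3.png

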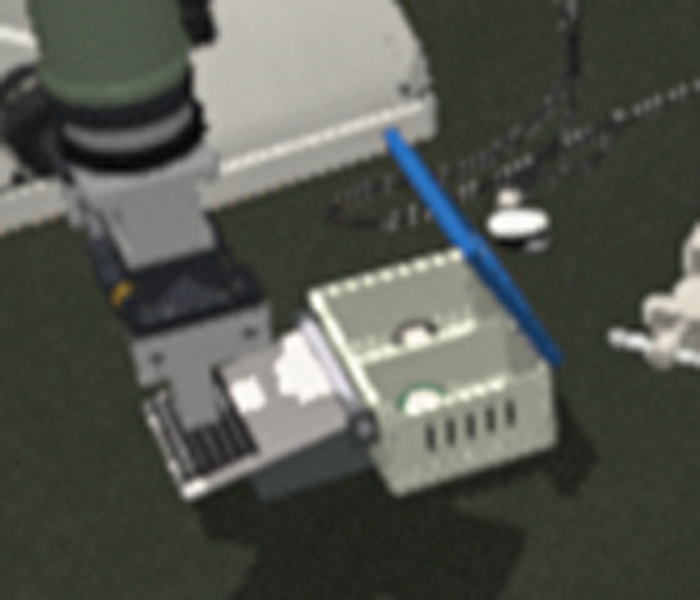

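The lid stands open at crop (390,130)-(555,360), the lever is down and both specimens are in place. I'll push slightly firmer against the stop, check the lid angle from the picture, hold, and then let it up slowly.

```bash
cat >> h.py <<'E'
def lidpts(th):  # lid near corners at angle th, box pose from fit
    w=-.284;R=np.array([[np.cos(w),-np.sin(w)],[np.sin(w),np.cos(w)]])
    P=[[50-100*np.cos(th),b,67.5+100*np.sin(th)] for b in(65,-65)]
    return [np.r_[R@p[:2]+[615.7,220.7],p[2]] for p in P]
E
python3 - <<'E'
from h import *
def st(m):
    o=ctrl.observe();print(m,round(o["t"],2),o["eef_pos"].round(2),o["wrist_force"].round(2));return o
for th in(.9,1.,1.12,1.2): print(th,((proj("scene",lidpts(th))-[190,90])*5).round(0).tolist())
p=st("")["eef_pos"]
print(ctrl.move_straight([p[0],p[1],p[2]-2.5],velocity=5,threshold=12)); st("firm")
cv2.imwrite("pics/s4.png",cv2.resize(ctrl.camera("scene")[90:210,190:330,::-1],None,fx=5,fy=5,interpolation=cv2.INTER_CUBIC))
d=cv2.absdiff(cv2.imread("pics/s3.png"),cv2.imread("pics/s4.png")); print("diff",d.max(),(d.max(2)>60).sum())
E
```

```text
0.9 [[350.0, 148.0], [430.0, 271.0]]
1.0 [[362.0, 135.0], [443.0, 258.0]]
1.12 [[379.0, 122.0], [460.0, 243.0]]
1.2 [[390.0, 114.0], [473.0, 234.0]]
 9.93 [482.05 259.59  42.68] [-1.6  -0.67  6.77]
False
firm 10.4 [482.14 259.62  42.23] [-4.88 -2.1  13.28]
diff 60 0
```

View pics/s4.png

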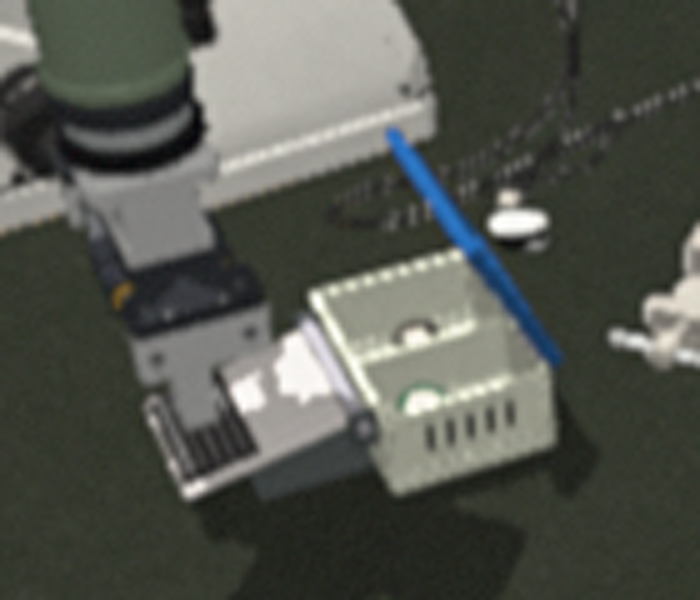

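The force rose to 13 N while the tip sank only 0.45 mm, so the lever is on its stop. The lid corner at (392,130) fits the ~1.12 rad prediction of (379,122) best, though by about 15 px in the 5x crop. Hold 3.2 s, then a slow release.

```bash
python3 - <<'E'
from h import *
def st(m):
    o=ctrl.observe();print(m,round(o["t"],2),o["eef_pos"].round(2),o["wrist_force"].round(2));return o
ctrl.sleep(3.2); p=st("held")["eef_pos"]
for z in (64,70,80): ctrl.move_straight([p[0],p[1],z],velocity=6); st(z)
ctrl.move_straight([p[0],p[1],150],velocity=60)
ctrl.move_straight([420,310,190],velocity=100); ctrl.sleep(.5); st("away")
s=ctrl.camera("scene")[:,:,::-1]; cv2.imwrite("pics/s5.png",cv2.resize(s[90:390,190:590],None,fx=2,fy=2,interpolation=cv2.INTER_CUBIC))
d=cv2.absdiff(s,cv2.imread("pics/scene0.png")).max(2)
print("changed px: blue lid/lever",(d[140:195,240:305]>60).sum(),"rest of worktop",(d[185:390,250:600]>60).sum())
E
```

```text
held 13.65 [482.16 259.63  42.24] [-5.18 -2.27 14.71]
64 17.77 [482.85 259.36  64.69] [-0.47 -1.04  5.6 ]
70 18.92 [482.69 259.88  70.25] [ 4.07 -2.15  3.71]
80 20.73 [482.11 259.63  79.96] [0.76 0.35 0.68]
away 23.59 [420.06 309.92 189.91] [0.3  0.05 0.01]
changed px: blue lid/lever 5 rest of worktop 0
```

View pics/s5.png

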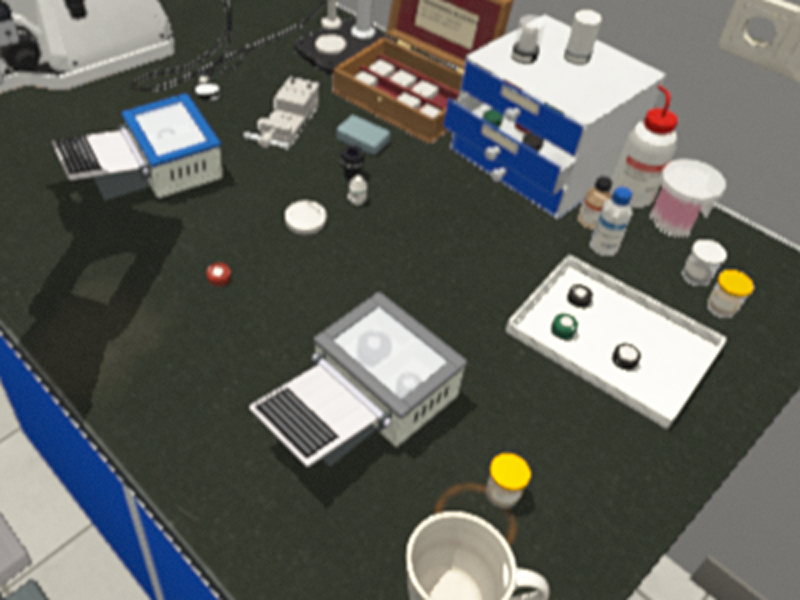

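The blue lid is shut at (170,130) with its lever up at (90,155). The grey box, red specimen, block and jar are unchanged. Handing in.

```bash
python3 -c "
from plant import ctrl
ctrl.finish_job()"
```

```text
the job is handed in; nothing more can be done
```

The blue box was aired and the job is handed in; the arm finished backed away and touching nothing, at about 24 s of the 45 s allowed.

- **Opening:** I located the pad from both cameras at about (484, 259) mm and pressed it 28 mm down with closed fingertips. The force rose from about 7 to 13 N with only 0.45 mm more travel, so the lever was on its stop.
- **Holding:** the lid stood open for about 4 s. Its corner in the picture fits roughly 1.12 rad, though about 3 camera pixels off the prediction.
- **Closing:** I let the lever up at about 6 mm/s, so the lid took roughly 5 s to come down. I judge it didn't slam from the fingertip positions and the force, because lid speed can't be measured directly.
- **Last check:** with the arm away, the wrist force was near 0. The picture shows the blue lid closed and its lever up. Compared with the start, 5 pixels changed round the blue box and none on the rest of the worktop, including the grey box and the loose items.
- **Disagreement:** the two views put the box and lid about 3 mm lower than the stated heights, which is about the calibration error. The touch on the pad, at 70.8 mm, agreed with the stated height.

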